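# Seat the viewing lens in the bench viewer's three-point mount

## Robot

A 6-joint arm with a two-finger parallel gripper is mounted at the origin on the work surface. World frame = base frame: x ahead of the robot, y to its left, z up, the work surface at z = 0. Lengths are in m, angles in rad, forces in N, time in s.
With the tool pointing down it reaches from about 0.35 to 0.975 m from the base axis. Payload 7.1 kg.
Tool frame: the origin (TCP) lies between the finger pads, 19 mm behind the fingertips; this is the grasp point; z points along the fingers, x is the direction in which the jaws open and shut, and the axes are right-handed (so a half turn about z gives the same grasp; the last joint's range is limited). The gripper opens to 88 mm and grips with 3 to 60 N. Pads are 20 mm wide; open, the fingers measure 115 mm over their backs; the gripper's body (75 mm by 178 mm) begins 61 mm behind the grasp point.
Start: joints at [1.154, 0.423, 1.63, -0, 1.089, -0.019], TCP at [0.242, 0.576, 0.241] pointing down, gripper open.
Joint ranges: [-3, 3], [-0.9, 2.11], [0.09, 2.58], [-1.31, 4.45], [0.11, 2.69], [-2.54, 2.54]. Speed limits (rad/s): [2.39, 2.39, 3.01, 3.14, 3.14, 3.14].

## Interface

Orientations are given as a unit quaternion [w, x, y, z].
In Python, from station import move_pose, movel, movej, command_gripper, wait, inverse_kinematics, read_camera, camera_info, MotionError, job_done, get_time, get_joint_pos, get_qvel, get_effort, get_tcp_pos, get_ee_rot, get_ft_force, get_ft_torque, get_grip_width gives the robot as it stands. Calls block until the motion is done:
- move_pose(position, orientation): joint-space move of the TCP to a pose.
- movel(position, frame=None, v=0.15, until_force=None): straight line of the TCP; frame=None keeps the orientation; v is the mean speed in m/s. With until_force (N) it stops when the force on the tool has changed by that much, and returns True; else False.
- movej(angles): joint-space move.
- command_gripper(opening): opening from 0.0 (shut) to 1.0 (fully open); the grip force is fixed at half the most; returns when the fingers have stopped.
- wait(seconds).
- inverse_kinematics(position, orientation): joint angles nearest the present ones, or None.
- read_camera(name): name is "scene" or "top" or "wrist"; returns the picture (400x640x3 uint8, red, green, blue); there is no depth.
- camera_info(name): a dict with "intrinsics" (3x3 intrinsics, pixels), "T" (4x4, takes a point from camera to world coordinates); the wrist camera has in their place "tool_from_camera" (4x4, takes a point from camera to tool coordinates, whose origin is the TCP and whose axes are the tool frame's). Camera axes: x right, y up, looking along -z (the intrinsics and any distortion apply to the point x, -y, -z); pixel columns grow to the right and rows downward; lengths in m; the calibration is good to about 2 mm. A picture is of the moment at which its call begins: read the wrist's pose just before it. camera_info takes no time and is no camera call.
A pose or a line that the arm cannot do raises MotionError and nothing moves.
- job_done(): hands the job in, once; it reports no verdict.
Readings, each from a call of its own:
- get_time(): time.
- get_joint_pos(): joint angles.
- get_qvel(): joint speeds.
- get_effort(): joint torques, N m.
- get_tcp_pos(): TCP position.
- get_ee_rot(): TCP orientation.
- get_ft_force(): force on the tool from outside, world axes, zero at the start.
- get_ft_torque(): the same for the moment, N m.
- get_grip_width(): opening from 0.0 (shut) to 1.0 (fully open).
Only numpy, scipy, OpenCV 4.12 (cv2) and the standard library are available. Lean on these libraries where they do the work, as an engineer would, in place of code of your own. Each camera call takes 0.05 s, during which the arm holds its last target. There are 200 camera calls.

## Task

Take the flanged viewing lens out of the white tray and seat it in the lens mount on top of the bench viewer: down past the sprung jaw onto the three seat balls, then slid under both hooks until it bears on both stops and lies fully home on all three balls, unable to rock. Be gentle with it: keep it upright, never force it against the mount, and keep hold of it until it is home, do not let the jaw shove it in. Leave the other things where they are.

Things in the scene. Friction and masses are not known exactly. Their poses are not given: they have to be found in the camera images.
- lens: Flanged lens, 0.18-0.33 kg, standing in the tray: round aluminium flange, diameter 70 mm, 6 mm thick, and on its centre a black barrel, diameter 36 mm, from 6 to 48 mm above the underside, glass on top. Origin: centre of the flange's underside, z up. Grip the barrel from above; with the TCP 36 mm above the origin the fingertips clear flange and hooks.
- viewer: Bench viewer: fixed white housing 150 x 150 x 50 mm; origin: centre of its underside; x axis: home direction, from sprung jaw to hooks. A square aluminium focus carriage above it carries the lens mount. It is rigid but was left at an UNMEASURED focus height: mount heights are those given + 0 to 22 mm, to be felt. Fingers closing along the viewer's y clear jaw and hooks.
- home (a point): Where the centre of the seated flange's underside comes (in the viewer's frame x = y = 0, z = 74 mm; the true height is 0 to 22 mm more). The lens rests there on three polished, slippery seat balls, 4 mm radius, 26 mm from the centre: towards -x and at 60 deg left and right of +x; nothing else supports it. Axes as the viewer's.
- entry (a point): Where to set the lens down first: 10 mm on the jaw side (-x) of home, at the same height (true height again 0 to 22 mm more). Lowered upright here the flange passes the lips with 3 mm to spare, pushes the jaw back and lands on all three seat balls; from here it slides 10 mm along the viewer's +x under the lips onto the stops. Axes as the viewer's.
- hooks (a point): Midway between the two hooks, 45 deg left and right of +x from home. Each has a polished stop ball that meets the flange's rim when the lens is home (a side force means only one bears) and, above it, a flat lip (underside 8 mm, top 12 mm above the seat balls' tops) reaching 4 mm in over the seated flange. This  30 mm along +x from home, same nominal height.
- jaw (a joint): Sprung jaw, polished steel, on the mount's -x side, 24 mm wide: upright face to 14 mm above the seat balls' tops, then a lead-in leaning out 20 deg to 54 mm above them, mouth 48 mm from home's axis. Value: m pushed back along -x; 0 at rest, 0.0015 lens home, 0.0115 lens at entry, 0.016 end. Spring 1 N + 0.12 N/mm; lowering the lens past it takes 1 to 4 N. It keeps pushing the lens onto the stops.
- tray: White plastic tray, fixed, 200 x 240 x 16 mm, 4 mm walls and a 4 mm floor; origin: centre of its underside. The lens, a brass weight and a glass dish stand in it.
- weight: Brass calibration weight with a waisted knob, 32 mm in diameter, 52 mm high, in the tray. Leave alone. Origin: centre of its underside.
- dish: Glass dish 70 mm across, 16 mm high, in the tray. Leave alone. Origin: centre of its underside.
- tweezers: Steel tweezers, 130 mm long, lying between tray and viewer. Leave alone. Origin: on the bench under the middle.
- bottle: Disinfectant bottle, 72 mm across, 170 mm high. Leave alone. Origin: centre of its underside.
- jar: Glass jar with white cap, 56 mm across, 60 mm high. Leave alone. Origin: centre of its underside.
- spatula: Spatula 180 mm long, lying flat. Leave alone. Origin: on the bench under the middle.
- mug: White ceramic cup 72 mm across, 80 mm high. Leave alone. Origin: centre of its underside.
Things that resemble listed ones, but are neither listed nor needed, are in the scene too. Leave any turquoise look-alike of the viewer alone.

How it is judged:
By the outcome, as a careful person would: the job done as asked, in the order asked, and still so for the second after the job is handed in, with the robot touching nothing.
It also fails if it takes over 61 s, if anything falls off the work surface, if the arm or the gripper's body presses on something with over 40 N, if the wrist force passes 120 N, or if a joint passes its speed limit or range.

## Working session

There is one attempt and no reset: what is moved stays moved. The work goes in short steps, each a Python script; the robot and the scene stay as the last script left them, time stands still between calls to the robot, and variables do not carry over. Pictures are saved under pics/ and viewed, about 8 in all and at most 12, crops included, and the job is handed in when it is done.

```bash
mkdir -p pics; ls; python3 - <<'E'
from station import *
import cv2,numpy as np
for n in("scene","top"):
    im=read_camera(n);cv2.imwrite(f"pics/{n}0.png",im[:,:,::-1])
    i=camera_info(n);print(n,i)
print(camera_info("wrist"),get_time(),get_ee_rot(),get_ft_force())
E
```

```text
pics
scene {'intrinsics': array([[420.12719885,   0.        , 319.67185928],
       [  0.        , 420.12719885, 199.49636624],
       [  0.        ,   0.        ,   1.        ]]), 'T': array([[ 0.1928446 , -0.79814896,  0.57076195,  1.17972408],
       [ 0.98120382,  0.16105225, -0.10630732, -0.09507603],
       [-0.00707342,  0.58053459,  0.81420486,  0.96392704],
       [ 0.        ,  0.        ,  0.        ,  1.        ]])}
top {'intrinsics': array([[426.15137752,   0.        , 323.91853064],
       [  0.        , 426.15137752, 201.70942403],
       [  0.        ,   0.        ,   1.        ]]), 'T': array([[-0.02843734,  0.98113543, -0.19121868,  0.32561768],
       [-0.99955571, -0.02620249,  0.01420633,  0.02604487],
       [ 0.00892793,  0.19153771,  0.98144465,  1.18412542],
       [ 0.        ,  0.        ,  0.        ,  1.        ]])}
{'intrinsics': array([[279.16737399,   0.        , 320.39753085],
       [  0.        , 279.16737399, 197.90765851],
       [  0.        ,   0.        ,   1.        ]]), 'tool_from_camera': array([[ 9.99999774e-01,  3.66274411e-04, -5.63961782e-04,
         6.35100162e-05],
       [ 2.14640025e-04, -9.68631643e-01, -2.48500895e-01,
        -6.79099180e-02],
       [-6.37290746e-04,  2.48500718e-01, -9.68631502e-01,
        -1.43411313e-01],
       [ 0.00000000e+00,  0.00000000e+00,  0.00000000e+00,
         1.00000000e+00]])} 0.1 [ 3.96034332e-04  8.32874451e-01  5.53461489e-01 -6.10129924e-04] [-0.56040314  0.07459391 -0.03263803]
```

View pics/scene0.png

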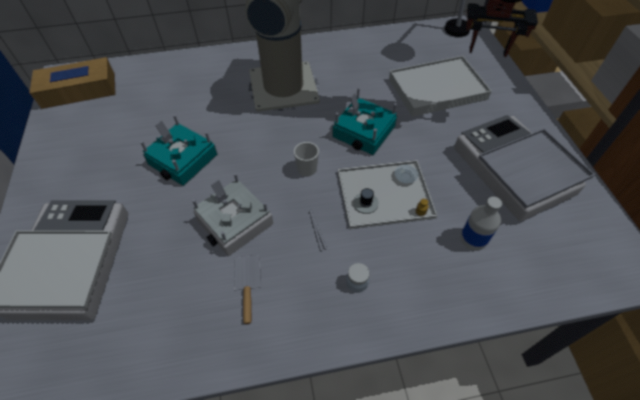

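View pics/top0.png

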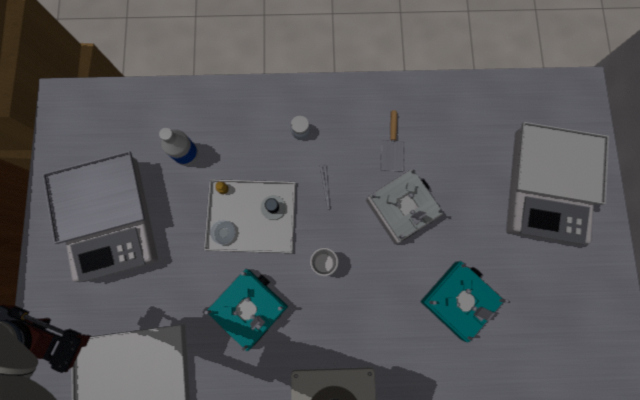

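```bash
cat > h.py <<'E'
from station import *
import cv2,numpy as np
from scipy.spatial.transform import Rotation as Ro
def down(p):
    c,s=np.cos(p),np.sin(p)
    q=Ro.from_matrix(np.array([[c,s,0],[s,-c,0],[0,0,-1.]])).as_quat()
    return np.array([q[3],q[0],q[1],q[2]])
def camT(n,pos=None,q=None):
    i=camera_info(n)
    if n!="wrist": return i["intrinsics"],i["T"]
    pos=get_tcp_pos() if pos is None else pos; q=get_ee_rot() if q is None else q
    T=np.eye(4);T[:3,:3]=Ro.from_quat([q[1],q[2],q[3],q[0]]).as_matrix();T[:3,3]=pos
    return i["intrinsics"],T@i["tool_from_camera"]
def ray(KT,u,v):
    K,T=KT
    d=np.array([(u-K[0,2])/K[0,0],-(v-K[1,2])/K[1,1],-1.])
    return T[:3,3],T[:3,:3]@d
def onz(KT,u,v,z):
    o,d=ray(KT,u,v);return o+d*(z-o[2])/d[2]
def tri(rays):
    A=0;b=0
    for o,d in rays:
        d=d/np.linalg.norm(d);P=np.eye(3)-np.outer(d,d);A=A+P;b=b+P@o
    p=np.linalg.solve(A,b)
    return p,[np.linalg.norm(np.cross(p-o,d/np.linalg.norm(d))) for o,d in rays]
def snap(name):
    pos,q=get_tcp_pos(),get_ee_rot();im=read_camera("wrist")
    cv2.imwrite(f"pics/{name}.png",im[:,:,::-1]);np.savez(f"pics/{name}.npz",pos=pos,q=q)
    return im
def load(name):
    d=np.load(f"pics/{name}.npz");return camT("wrist",d["pos"],d["q"])
def proj(KT,p):
    K,T=KT;c=T[:3,:3].T@(np.asarray(p)-T[:3,3])
    return np.array([K[0,2]+K[0,0]*c[0]/-c[2],K[1,2]+K[1,1]*-c[1]/-c[2]])
E
python3 - <<'E'
from h import *
S,T=camT("scene"),camT("top")
print("lens top",tri([ray(S,367,193),ray(T,272,205)]))
print("lens onz",onz(T,272,205,.052),onz(S,367,193,.052))
for c in[(412,171),(444,209),(401,242),(367,206)]: print(onz(T,*c,.05))
for c in [(422,213),(405,206)]: print(onz(T,*c,.09))
for c in [(228,208),(221,188)]: print(onz(S,*c,.09))
for p in [(0.42,-.22),(.40,-.2)]:
    for y in np.linspace(-1.5,1.5,7):
        j=inverse_kinematics(np.array([*p,.27]),down(y));print(y,None if j is None else np.round(j,2))
E
```

```text
lens top (array([0.54194176, 0.15222081, 0.04841233]), [np.float64(0.0018073470101778843), np.float64(0.0018073470101778954)])
lens onz [0.54088849 0.15004    0.052     ] [0.54458625 0.15307375 0.052     ]
[ 0.62628732 -0.23546162  0.05      ]
[ 0.51777859 -0.31506153  0.05      ]
[ 0.43166527 -0.19275566  0.05      ]
[ 0.53163132 -0.10669726  0.05      ]
[ 0.50197234 -0.2446526   0.09      ]
[ 0.52170027 -0.20145986  0.09      ]
[ 0.54720072 -0.21279731  0.09      ]
[ 0.47995926 -0.22642215  0.09      ]
-1.5 [-0.51  0.16  1.93 -0.    1.05  0.99]
-1.0 [-0.51  0.16  1.93 -0.    1.05  0.49]
-0.5 [-0.51  0.16  1.93 -0.    1.05 -0.01]
0.0 [-0.51  0.16  1.93 -0.    1.05 -0.51]
0.5 [-0.51  0.16  1.93 -0.    1.05 -1.01]
1.0 [-0.51  0.16  1.93 -0.    1.05 -1.51]
1.5 [-0.51  0.16  1.93 -0.    1.05 -2.01]
-1.5 [-0.49  0.12  1.98 -0.    1.04  1.01]
-1.0 [-0.49  0.12  1.98 -0.    1.04  0.51]
-0.5 [-0.49  0.12  1.98 -0.    1.04  0.01]
0.0 [-0.49  0.12  1.98 -0.    1.04 -0.49]
0.5 [-0.49  0.12  1.98 -0.    1.04 -0.99]
1.0 [-0.49  0.12  1.98 -0.    1.04 -1.49]
1.5 [-0.49  0.12  1.98 -0.    1.04 -1.99]
```

```bash
python3 - <<'E'
from h import *
t=get_time()
move_pose([.57,-.213,.28],down(0.));print(get_time()-t);snap("v1")
movel([.49,-.213,.28],v=.2);print(get_time()-t);im=snap("v2")
move_pose([.543,.19,.22],down(0.));snap("l1")
movel([.543,.12,.22],v=.2);snap("l2");print(get_time()-t,get_ft_force())
a,b,c,d=[cv2.imread(f"pics/{n}.png") for n in("v1","v2","l1","l2")]
cv2.imwrite("pics/v12.png",np.vstack([a[60:340,60:580],b[60:340,60:580]]))
cv2.imwrite("pics/l12.png",np.vstack([c[60:340,60:580],d[60:340,60:580]]))
E
```

```text
3.0
3.6
5.7667 [0.34267056 0.08503041 0.19542615]
```

View pics/v12.png

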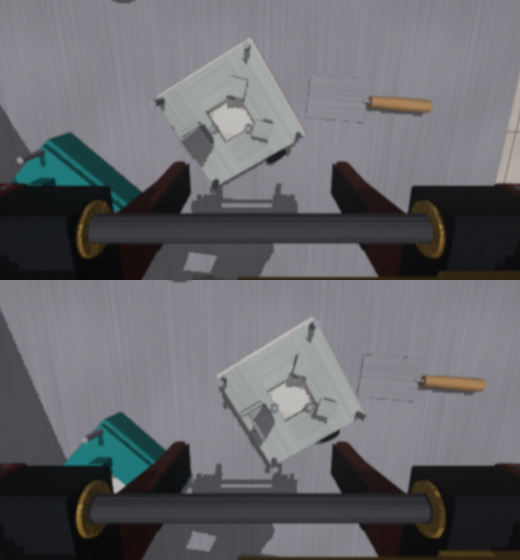

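View pics/l12.png

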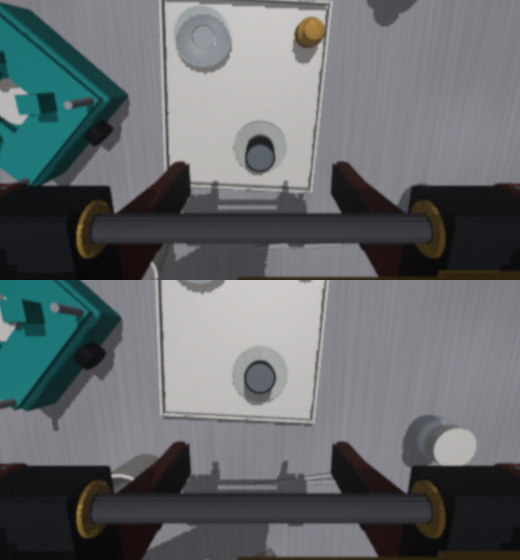

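```bash
python3 - <<'E'
from h import *
def dark(n,box):
    im=cv2.imread(f"pics/{n}.png");g=cv2.cvtColor(im,cv2.COLOR_BGR2GRAY)
    x0,y0,x1,y1=box;m=(g[y0:y1,x0:x1]<115).astype(np.uint8)
    cs,_=cv2.findContours(m,cv2.RETR_EXTERNAL,cv2.CHAIN_APPROX_NONE);c=max(cs,key=cv2.contourArea)
    print(n,cv2.boundingRect(c+np.array([x0,y0])),cv2.fitEllipse(cv2.convexHull(c+np.array([x0,y0]))))
dark("l1",(280,170,360,240));dark("l2",(280,125,360,190))
A,B=load("l1"),load("l2")
print("top",tri([ray(A,320,217),ray(B,320,157.5)]))
print("flange",tri([ray(A,320,206),ray(B,320,152.5)]))
# close looks at viewer from opposite yaws
t=get_time()
move_pose([.527,-.213,.26],down(-.95));snap("v3")
movel([.527+.03,-.213-.04,.26],v=.2);snap("v5")
move_pose([.527,-.213,.26],down(2.12));snap("v4")
movel([.527+.03,-.213-.04,.26],v=.2);snap("v6")
print(get_time()-t,get_time())
a,b=[cv2.imread(f"pics/{n}.png")[60:280,140:500] for n in("v3","v4")]
z=lambda a:cv2.resize(a,(0,0),fx=1.35,fy=1.35,interpolation=cv2.INTER_CUBIC)
cv2.imwrite("pics/v34.png",np.vstack([z(a),z(b)]))
E
```

```text
l1 (305, 194, 31, 40) ((319.3009033203125, 214.1100616455078), (31.5823917388916, 40.08782958984375), 7.28199577331543)
l2 (304, 140, 32, 44) ((318.5684814453125, 161.3805694580078), (32.44573974609375, 44.701377868652344), 8.767212867736816)
top (array([0.54278534, 0.15385447, 0.05099541]), [np.float64(0.00011671175318129786), np.float64(0.00011671175318107864)])
flange (array([0.54280169, 0.15584865, 0.01101171]), [np.float64(0.0001259873660329734), np.float64(0.00012598736603283196)])Traceback (most recent call last):
  File "<stdin>", line 16, in <module>
station.MotionError: the arm cannot follow that straight line within its joint ranges
```

```bash
python3 - <<'E'
from h import *
movel([.527-.03,-.213+.04,.26],v=.2);snap("v6")
print(get_time())
z=lambda n:cv2.resize(cv2.imread(f"pics/{n}.png")[70:290,190:450],(0,0),fx=1.5,fy=1.3,interpolation=cv2.INTER_CUBIC)
cv2.imwrite("pics/v34.png",np.vstack([np.hstack([z("v3"),z("v5")]),np.hstack([z("v4"),z("v6")])]))
E
```

```text
10.6917
```

View pics/v34.png

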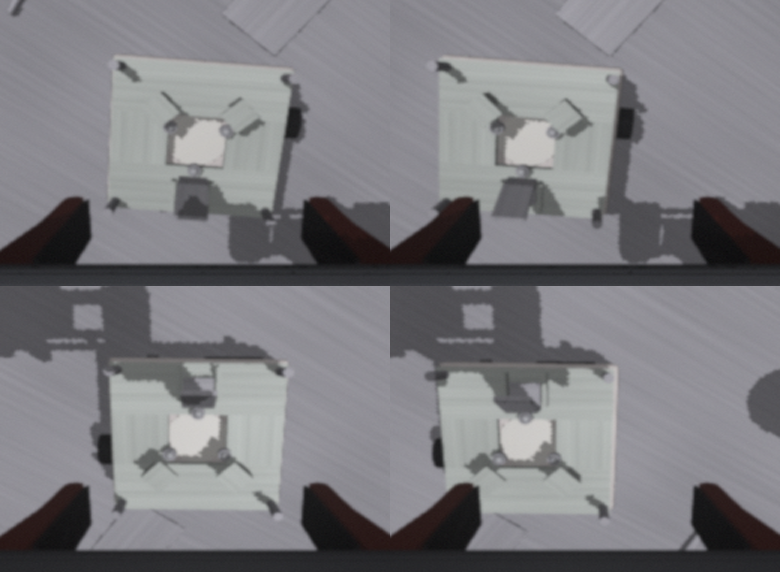

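```bash
cat > tri.py <<'E'
from h import *
D=dict(v3=[(170,127),(226,131),(195,171)],v5=[(109,130),(163,132),(134,171)],v4=[(223,168),(167,168),(198,126)],v6=[(163,171),(106,171),(136,131)])
KT={n:load(n) for n in D}
def run(ns):
    P=[]
    for i in range(3):
        p,e=tri([ray(KT[n],190+D[n][i][0]/1.5,70+D[n][i][1]/1.3) for n in ns]);P.append(p)
        print(np.round(p,4),np.round(np.array(e)*1e3,1))
    P=np.array(P);c=P.mean(0)
    # heading: LS fit to ideal layout
    idl=np.array([26*np.exp(1j*np.pi/3),26*np.exp(-1j*np.pi/3),-26])
    z=(P-c)[:,0]+1j*(P-c)[:,1];f=(np.conj(idl)*z).sum();print(ns,"home",np.round(c,4),"head",np.angle(f),"scale",abs(f)/(3*26**2)*1e3)
run(["v3","v5"]);run(["v4","v6"]);run(["v3","v5","v4","v6"])
E
python3 tri.py
```

```text
[ 0.5293 -0.185   0.0618] [1. 1.]
[ 0.5546 -0.2224  0.0723] [0.1 0.1]
[ 0.5094 -0.2245  0.071 ] [0.4 0.4]
['v3', 'v5'] home [ 0.5311 -0.2106  0.0684] head 0.5813767318974633 scale 0.9957369188971417
[ 0.5316 -0.1832  0.0682] [0.6 0.6]
[ 0.5539 -0.2232  0.0751] [0.6 0.6]
[ 0.5084 -0.2216  0.0713] [0.2 0.2]
['v4', 'v6'] home [ 0.5313 -0.2094  0.0715] head 0.5007313606091 scale 1.0095054212522354
[ 0.531  -0.1844  0.0709] [0.5 2.  1.2 1. ]
[ 0.5547 -0.2228  0.0725] [0.4 0.4 0.5 1. ]
[ 0.5089 -0.2231  0.0706] [1.7 1.4 1.5 1.5]
['v3', 'v5', 'v4', 'v6'] home [ 0.5315 -0.2101  0.0713] head 0.5363448119608786 scale 1.0024047184545923
```

```bash
python3 - <<'E'
from h import *
y=-1.036; L=np.array([.5427,.1545])
move_pose([*L,.16],down(y+np.pi/2))
command_gripper(.75)
print(movel([*L,.040],v=.12,until_force=8),get_time())
command_gripper(.3);print(get_grip_width()*88,get_tcp_pos(),get_ft_force())
command_gripper(.7);move_pose([*L,.040],down(y));command_gripper(.3)
print(get_grip_width()*88,get_tcp_pos(),get_ft_force(),get_time())
movel([*L,.060],v=.05);wait(.3);f=get_ft_force();print("lifted",f,get_ft_torque())
movel([*L,.26],v=.2)
h=.535;H=np.array([.5315,-.2101]);E=H-.0105*np.array([np.cos(h),np.sin(h)])
move_pose([*E,.24],down(y));wait(.3)
print(get_tcp_pos(),get_ft_force(),get_ft_torque(),get_grip_width()*88,get_time());snap("g1")
cv2.imwrite("pics/g1c.png",cv2.imread("pics/g1.png")[60:340,60:580])
E
```

```text
False 14.2917
35.53808446282763 [0.54273233 0.15449383 0.04024431] [-1.78084635 -0.24977724  3.81514606]
35.658678757618986 [0.54275264 0.15447486 0.04001772] [0.30314118 0.05144243 0.41314299] 17.4
lifted [ 0.69606266  0.29426952 -2.12145486] [-0.02076834  0.12430174 -0.0047257 ]
[ 0.52277176 -0.21474392  0.24007849] [-0.94192526 -0.20244045 -1.47468351] [-0.07657962  0.14454998  0.00372159] 35.831197124438916 21.0833
```

View pics/g1c.png

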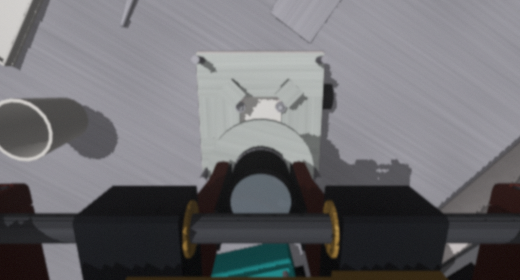

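```bash
cat >> h.py <<'E'
Y=-1.036;h=.535;X=np.array([np.cos(h),np.sin(h)]);V=np.array([-np.sin(h),np.cos(h)])
def fv():
    fs=[]
    for _ in range(5): fs.append(np.r_[get_ft_force(),get_ft_torque()]);wait(.02)
    f=np.mean(fs,0);return np.round([f[:2]@X,f[:2]@V,f[2],f[3:5]@X,f[3:5]@V,f[5]],2)
H=np.array([.5315,-.2101]);E=H-.0105*X
E
python3 - <<'E'
from h import *
movel([*E,.170],v=.1);print(get_tcp_pos()[2]-.036,fv(),get_time())
r=False
for z in (.155,.140,.130,.124):
    r=movel([*E,z],v=.02,until_force=5);print(r,get_tcp_pos()[2]-.036,fv(),get_time())
    if r:break
if not r: print(movel([*E,.108],v=.008,until_force=4),get_tcp_pos()-[0,0,.036],fv(),get_time())
E
```

```text
0.13441070204225097 [-0.36  0.02 -1.4   0.04  0.13 -0.01] 22.0667
False 0.11898382556233697 [ 1.51  0.22 -1.85  0.05 -0.1   0.01] 23.05
False 0.10391130753189695 [ 2.   -0.06 -1.55  0.06 -0.24 -0.  ] 24.0333
False 0.09376820154911122 [ 2.61 -0.03 -2.15  0.04 -0.31  0.01] 24.7667
False 0.0876968117350706 [ 2.05 -0.44 -2.69  0.05 -0.36 -0.02] 25.3
True [ 0.5225947  -0.21539242  0.07826644] [-0.75  0.04  4.21  0.07  0.08  0.03] 26.5917
```

```bash
python3 - <<'E'
from h import *
p=get_tcp_pos();
for dz in (.0003,.0006,.0009):
    movel([*E,p[2]+dz],v=.01);print(dz,get_tcp_pos()[2]-.036,fv(),get_time())
snap("g2");cv2.imwrite("pics/g2c.png",cv2.resize(cv2.imread("pics/g2.png")[60:280,190:450],(0,0),fx=2.5,fy=2.5,interpolation=cv2.INTER_CUBIC))
E
```

```text
0.0003 0.07842150016694377 [ 1.84  0.04  0.45 -0.01 -0.23  0.02] 26.925
0.0006 0.07860645841993727 [ 2.67 -0.57 -2.22 -0.09 -0.39  0.02] 27.2583
0.0009 0.07899231089044265 [ 2.32  0.05 -2.85  0.06 -0.39  0.  ] 27.5917
```

View pics/g2c.png

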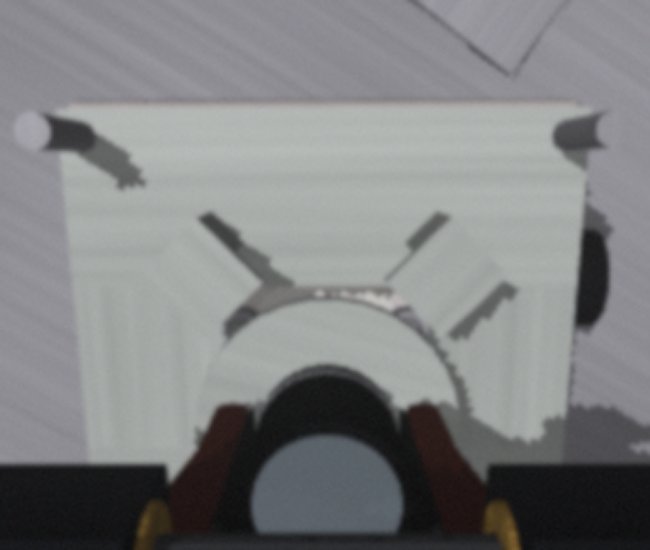

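```bash
python3 - <<'E'
from h import *
z=.078266+.036+.0003
movel([*E,z],v=.01);print(fv())
r=False
for s in (.003,.006,.0085):
    r=movel([*(E+s*X),z],v=.012,until_force=4);p=get_tcp_pos();print(r,(p[:2]-E)@X*1e3,(p[:2]-E)@V*1e3,p[2]-.036,fv(),get_time())
    if r:break
if not r:
    r=movel([*(E+.0135*X),z],v=.004,until_force=3);p=get_tcp_pos();print(r,(p[:2]-E)@X*1e3,(p[:2]-E)@V*1e3,p[2]-.036,fv(),get_time())
E
```

```text
[ 2.12  0.36 -2.14  0.08 -0.33 -0.01]
False 3.1057238241570633 0.04178530624184191 0.07857835243180966 [ 1.87  0.83 -1.44  0.15 -0.3  -0.03] 28.4583
False 6.069335642551156 0.01763664498215852 0.07855433014757948 [ 1.82  0.53 -1.62  0.13 -0.24 -0.02] 28.9417
False 8.574616057504144 -0.031456584116754116 0.07857207282158654 [ 1.18  0.1  -1.5   0.07 -0.19 -0.03] 29.3833
True 11.155812836124639 0.318064566169945 0.0783161232980388 [ 0.81  0.25  4.47  0.01  0.08 -0.  ] 30.2583
```

```bash
python3 - <<'E'
from h import *
z=.078266+.036
def rep(r=0):
    p=get_tcp_pos();print(r,np.round([(p[:2]-E)@X*1e3,(p[:2]-E)@V*1e3,(p[2]-.036)*1e3],2),fv(),get_time())
wait(.2);rep()
movel([*(E+.0111*X),z+.0005],v=.01);rep();
for s in (.0115,.0120,.0125,.0130):
    r=movel([*(E+s*X),z+.0005],v=.004,until_force=4);rep(r)
    if r or fv()[0]<-2:break
E
```

```text
0 [11.15  0.29 78.28] [0.11 0.27 5.73 0.   0.13 0.  ] 30.5417
0 [10.97  0.25 78.47] [ 0.83  0.54  0.02  0.13 -0.04  0.02] 30.9083
False [11.23  0.27 78.51] [-0.39  0.42 -1.76  0.15  0.19 -0.  ] 31.2417
False [11.62  0.36 78.57] [-2.24  1.69 -1.85  0.36  0.61 -0.04] 31.6833
```

```bash
cat >> h.py <<'E'
def rep(r=0):
    p=get_tcp_pos();f=fv();print(r,np.round([(p[:2]-E)@X*1e3,(p[:2]-E)@V*1e3,(p[2]-.036)*1e3],2),f,round(get_time(),1));return f
E
python3 - <<'E'
from h import *
z=.0788+.036
y=0.
for k in range(7):
    f=rep()
    if abs(f[1])<.5 and k>1:break
    y+=.0002*np.sign(f[1])+ .0001*f[1]
    movel([*(E+.0119*X+y*V),z],v=.004,until_force=4)
print(y)
E
```

```text
0 [11.66  0.37 78.56] [-2.77  1.95 -1.61  0.43  0.68 -0.04] 31.9
0 [11.8   0.55 78.7 ] [-2.31  2.63 -2.08  0.44  0.6   0.  ] 32.2
0 [11.9  0.7 78.8] [-2.44  0.58 -3.89  0.15  0.68  0.01] 32.5
0 [11.98  0.81 78.9 ] [-2.87 -0.93 -3.77 -0.12  0.76 -0.02] 32.9
0 [11.95  0.81 78.85] [-2.78 -0.24 -3.09 -0.05  0.73 -0.01] 33.2
0.000823
```

```bash
python3 - <<'E'
from h import *
p=E+.0119*X+.00082*V
for z in (.0785,.0782,.0779,.0776):
    r=movel([*p,z+.036],v=.003,until_force=4);f=rep(r)
    if f[2]>.5: break
E
```

```text
False [11.94  0.76 78.66] [-3.59  0.34 -0.8   0.08  0.75 -0.02] 33.5
False [11.98  0.76 78.43] [-3.83  0.7   2.14  0.19  0.85 -0.01] 33.9
```

```bash
python3 - <<'E'
from h import *
p=E+.0116*X+.0008*V
movel([*p,.0783+.036],v=.003);rep()
command_gripper(.5);wait(.3);rep()
snap("s1")
command_gripper(.8)
print(movel([*p,.20],v=.06,until_force=4));rep()
q=p+.0*X
movel([*(p-.02*X),.24],v=.15);snap("s2");rep()
a=cv2.imread("pics/s1.png")[60:280,190:450];b=cv2.imread("pics/s2.png")[60:280,190:450]
cv2.imwrite("pics/s12.png",np.hstack([cv2.resize(x,(390,330),interpolation=cv2.INTER_CUBIC) for x in(a,b)]))
im=read_camera("scene")[:,:,::-1];cv2.imwrite("pics/sc1.png",im)
E
```

```text
0 [11.86  0.75 78.39] [-1.97  1.32  1.87  0.25  0.48 -0.03] 34.2
0 [11.62  0.78 78.28] [-0.1  -0.43 -0.01  0.05  0.14 -0.01] 35.0
False
0 [ 11.43   0.98 163.58] [ 0.1   0.17  0.2   0.04  0.13 -0.01] 37.3
0 [ -8.44   0.99 203.57] [-0.33  0.25  0.15  0.01  0.13  0.03] 37.9
```

View pics/s12.png

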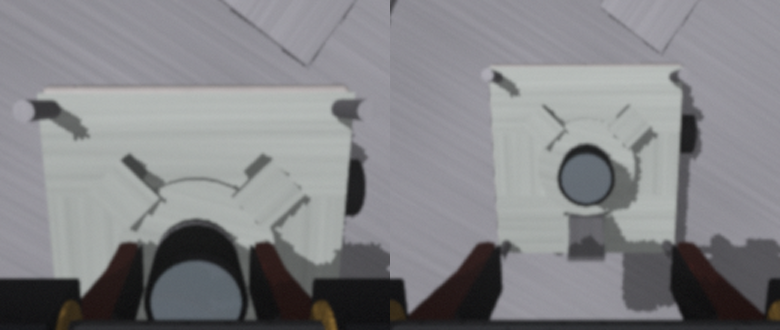

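```bash
python3 - <<'E'
from h import *
P=H-.008*X
for n,o in(("t1",.04),("t2",-.04)): movel([*(P+o*V),.24],v=.15);snap(n)
print(get_time())
def glass(n):
    im=cv2.imread(f"pics/{n}.png").astype(int);b,g,r=im[...,0],im[...,1],im[...,2]
    KT=load(n);u,v=proj(KT,[*H,.126]).astype(int)
    m=np.zeros(b.shape,np.uint8);s=np.s_[v-40:v+40,u-40:u+40]
    m[s]=((b-r)[s]>12)&(g[s]<150)&(g[s]>60)
    m=cv2.morphologyEx(m,cv2.MORPH_OPEN,np.ones((3,3),np.uint8))
    c=max(cv2.findContours(m,0,cv2.CHAIN_APPROX_NONE)[0],key=cv2.contourArea);e=cv2.fitEllipse(cv2.convexHull(c));print(n,(u,v),np.round(e[0],1),np.round(e[1],1));return ray(KT,*e[0])
p,e=tri([glass(n) for n in("s2","t1","t2")])
print(p,e,"rel home x,y mm",(p[:2]-E)@X*1e3,(p[:2]-E)@V*1e3)
ims=[cv2.imread(f"pics/{n}.png") for n in("t1","t2")];out=[]
for n,i in zip(("t1","t2"),ims):
    u,v=proj(load(n),[*H,.1]).astype(int);out.append(cv2.resize(i[v-50:v+50,u-65:u+65],(390,300),interpolation=cv2.INTER_CUBIC))
cv2.imwrite("pics/t12.png",np.hstack(out))
E
```

```text
39.125
s2 (np.int64(321), np.int64(179)) [320.4 178.5] [30.9 32. ]
t1 (np.int64(363), np.int64(191)) [362.8 190.6] [30.5 32.3]
t2 (np.int64(279), np.int64(190)) [277.4 189.6] [30.2 31.4]
[ 0.53226202 -0.20817779  0.12859989] [np.float64(0.00010565727348603258), np.float64(0.00012799730582682803), np.float64(2.3836451082143165e-05)] rel home x,y mm 12.135560985189034 1.2651108793827521
```

View pics/t12.png

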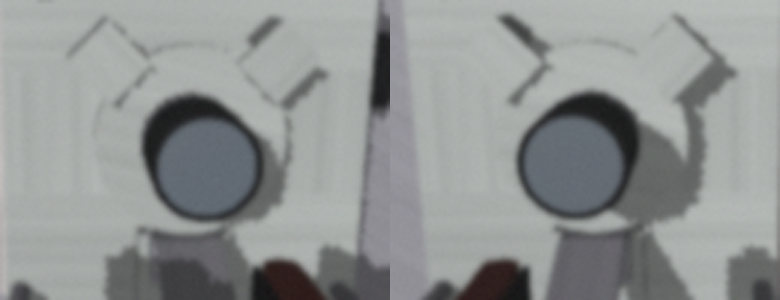

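```bash
python3 -c "
from station import *
job_done();print(get_time())"
```

```text
the job is handed in; nothing more can be done
the job is handed in; nothing more can be done
```

The lens is seated in the white viewer's mount and the job was handed in at about 39 s of the 61 s allowed. I did not test it for rocking after release.

**What I did**
- I found the lens from two wrist views, and the mount from its three seat balls seen in four views.
- I gripped the barrel twice, a quarter turn apart, to centre it in the fingers.
- I lowered it past the jaw at the entry point and felt the seat at an underside height of about 78.5 mm, so the focus offset is about 4.5 mm.
- I slid it in about 12 mm and felt one stop bear first. I then shifted it 0.8 mm sideways until the side force dropped to 0.2 N with about 2.8 N of push-back from the stops. After that I pressed it down with about 4 N and opened the fingers.

**Last checks**
- **In place:** The wrist pictures show the flange under both hooks, with the jaw against its rim.
- **No tilt seen:** The glass centre was within about 0.5 mm sideways of where it was held, so any tilt should be under about 1°.
- **No drag on leaving:** The force on the tool stayed near zero as the arm withdrew.

**Did not agree**
- Just before I let go, the side force was back up to 1.3 N.
- The camera put the glass top about 2 mm higher than the height I felt (128.6 against 126.5 mm). It had put the seat balls about 3 mm lower, so I took this as camera error and trusted the felt height.

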